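# Make up two shoot kits at the film loading station

### The job

Make up two kits in the two open grey cases: in the long three-bay case put the large film reel in the widest bay, the round glass filter in the middle bay and the silver flash shoe adapter in the narrow end bay; in the short two-bay case put the small film reel in the wide bay and the brass hot-shoe cover in the narrow bay. Each thing stands upright on its underside, flat on the bay floor, in the middle of its bay. Leave the film canister, the battery and the lens cap where they are.

Things in the scene. Friction and masses are not known exactly. Their poses are not given: they have to be found in the camera images.
- large_reel_center (a point): Large black plastic film reel, axis upright, 50 mm high: flanges 64 mm in diameter at 0-5 and 25-30 mm above its underside, hub 28 mm in diameter over the full height, so 20 mm of hub stand free above the upper flange (grip there). About 60 g. Point on its axis, 25 mm above the underside; z up.
- small_reel_center (a point): Small black plastic film reel, axis upright, 40 mm high: flanges 44 mm in diameter at 0-5 and 17-22 mm above its underside, hub 20 mm in diameter over the full height, 18 mm of it free above the upper flange (grip there). About 35 g. Point on its axis, 20 mm above the underside; z up.
- filter_center (a point): Round amber glass filter in a deep dark steel ring, lying flat: diameter 48 mm, 16 mm high, plain upright rim, about 50 g. The point is its centre, 8 mm above its underside; z up.
- adapter_center (a point): Silver flash shoe adapter, 36 mm high: foot plate 34 (its x) by 40 (its y) by 8 mm, then a round wheel 30 mm in diameter up to 16 mm, then a block 20 (x) by 26 (y) mm from 16 to 36 mm above the underside (grip the block across its 20 mm, along x). About 80 g. Point at its centre, 18 mm above the underside; z up.
- cover_center (a point): Brass hot-shoe cover, 24 mm high: foot plate 28 (its x) by 30 (its y) by 6 mm with an upright rib 10 mm thick (x) and 30 mm long (y) from 6 to 24 mm above the underside; grip across the rib, along x. About 50 g. Point at its centre, 12 mm above the underside; z up.
- long_case: Long open grey case, fixed, three bays: 88 (x) by 230 (y) mm; bay floor 4 mm, walls and dividers 10 mm above the counter, 4 mm thick. Bays 80 mm in x. Origin on the counter, mid-case. Bay centres at x=0: widest (90 mm in y) at y=-66 mm; middle (62) at +14; narrow end bay (62) at +80. The black-floored lid folded flat at x=50 to 138 mm, 10 mm high, is not a bay.
- short_case: Short open grey case, fixed, two bays: 88 (x) by 152 (y) mm; bay floor 4 mm, walls and divider 10 mm above the counter, 4 mm thick. Bays 80 mm in x. Origin on the counter, mid-case. Bay centres at x=0: wide bay (84 mm in y) at y=+30 mm; narrow bay (56) at -44. The black-floored lid folded flat at x=50 to 138 mm, 10 mm high, is not a bay.
- canister_center (a point): Bystander: white film canister with grey cap, standing, 33 mm in diameter, 50 mm high, loose. The point is its centre.
- battery_center (a point): Bystander: short blue battery cell standing on end, 33 mm in diameter, 34 mm high, loose. The point is its centre.
- lens_cap_center (a point): Bystander: flat black lens cap lying on the counter, 40 mm in diameter, 9 mm high, loose. The point is its centre.

How it is judged:
By the outcome, as a careful person would: the job done as asked, in the order asked, and still so for the second after the job is handed in, with the robot touching nothing.
It also fails if it takes over 128 s, if anything falls off the work surface, if the arm or the gripper's body presses on something with over 40 N, if the wrist force passes 120 N, or if a joint passes its speed limit or range.

### The arm

A 6-joint arm with a two-finger parallel gripper is mounted at the origin on the work surface. World frame = base frame: x ahead of the robot, y to its left, z up, the work surface at z = 0. Lengths are in m, angles in degrees, forces in N, time in s.
With the tool pointing down it reaches from about 0.3 to 0.875 m from the base axis. Payload 6.4 kg.
Tool frame: the origin (TCP) lies on the centre line of the jaws, within the pads' length; the fingertips stand 11 mm ahead of it and the grasp point (between the pads) lies 8 mm behind it (tips_ahead is the distance from the TCP to the fingertips, in m); z points along the fingers, y is the line along which they close (so a half turn about z gives the same grasp; the last joint's range is limited). The gripper opens to 85 mm and grips with 20 to 120 N. Pads are 22 mm wide; open, the fingers measure 114 mm over their backs; the gripper's body (76 mm by 85 mm) begins 54 mm behind the grasp point. The pads swing forward as they close: fully open they stand 13 mm farther back than shut.
Start: joints at [-11.82, 10.359, 92.074, -0, 77.567, -11.82], TCP at [0.575, 0, 0.242] pointing down, gripper open.
Joint ranges: [-171.53, 171.53], [-51.25, 118.39], [17.06, 147.69], [-65.23, 245.23], [0, 150.52], [-178.68, 178.68]. Speed limits (degrees/s): [147.25, 147.25, 172.46, 180, 180, 180].

### API

Orientations are given as a 3x3 rotation matrix whose columns are the frame's x, y, z axes.
In Python, from plant import get_state, camera, job_done, boxes_of, landmark_of, tips_ahead gives the robot as it stands. The module is installed in compiled form; this text tells all that it offers.
- The arm moves only by the tool step_arm, never from a script. Its argument "plan" is one flat list of numbers, 4 for each row, row after row: the shift along the tool's x, y, z in mm, then the turn about the tool's z in degrees. A call has 1 to 10 rows; each row shifts and turns the commanded pose from where the row before left it, along the tool's axes as they then stand; what a row does not reach is not made up. A row lasts 1/8 s, in which the tool goes at most 62.5 mm and 10.7 degrees, less where a joint would pass 70% of its speed; a pose out of reach is approached as far as the arm can. A call with a gripper value outside its range is refused whole. "hand" is the opening in per cent of the stroke, from 0 (shut) to 100 (fully open), set as the call begins (left out, the last holds). The fingers move at their own pace and stop on an object; the grip force is fixed at half the most. Time passes only in rows, so rows that do not move let the fingers close. It gives the time, the measured TCP pose, the force, the opening and the grip force at its end, in the units of the state.
- get_state(): the state, without advancing time (a new reading comes with each control period).
- camera(name): name is "scene" or "side" or "wrist"; returns a dict with "frame" (480x640x3 uint8, red, green, blue), "range_z" (480x640 float32, m along the optical axis (not along the pixel's ray), 0 where there is no reading), "fovy" (degrees; the focal length in pixels is half the picture's height over the tangent of half this angle, whatever the lens; pixels are square), "cx", "cy" (the principal point, pixels), "R" (3x3) and "t" (3): a world point X has camera coordinates R X + t. Camera axes: x right, y down, z forward; pixel columns grow to the right and rows downward; lengths in m; the calibration is good to about 2 mm. A picture is of the moment at which its call begins.
- job_done(): hands the job in; it is judged then, once.
Trained networks look in the newest picture that a camera, given by its name, has taken for a name from the list of things; names that differ only in an ending like _2 or _b are one class to them, and where a whole thing is asked for, a point or a joint stands for the part that bears it (a point fixed in the world has none). Each returns a list of dicts, best first, with "p" (0 to 1); they miss things now and then, are a little off and sometimes report something else, mostly with a low value. They report only what shows in the picture. A call takes as long as a camera call.
- boxes_of(camera, label): "location" ([x, y, z] in m, in world coordinates, good to about 4 mm: the middle of the surface that is visible of it).
- landmark_of(camera, label): "location" ([x, y, z] in m, in world coordinates, good to about 4 mm: a listed point, or the origin of a listed thing).
The state is a dict: "time": time; "joint_positions": joint angles; "joint_vel": joint speeds; "tau": joint torques, N m; "tool_pos": TCP position; "orientation": TCP orientation; "contact_force": force on the tool from outside, world axes, zero at the start; "moment": the same for the moment, N m; "width": opening from 0.0 (shut) to 1.0 (fully open); "finger_force": force on a finger pad.
Only numpy, scipy, OpenCV 4.12 (cv2) and the standard library are available. Lean on these libraries where they do the work, as an engineer would, in place of code of your own. Each camera call takes 0.05 s, during which the arm holds its last target. There are 200 camera calls.

## Working session

There is one attempt and no reset: what is moved stays moved. The work goes in short steps, Python scripts to look and compute and a tool call to move; the robot and the scene stay as the last step left them, time stands still between calls to the robot, and variables do not carry over. Pictures are saved under pics/ and viewed, at most 14 in all, crops included, and the job is handed in when it is done.

Besides the shell and the picture viewer there is one more tool, called as a command line: name --argument value ..., lists and objects as JSON in quotes. step_arm: Moves the arm, as the interface text tells. Its arguments: {"type":"object","properties":{"plan":{"type":"array","items":{"type":"number"}},"hand":{"type":"number"}},"required":["plan"]}

```bash
mkdir -p pics; cat > h.py <<'E'
import numpy as np, cv2
from plant import *
def cloud(c):
    h,w=c["range_z"].shape; f=h/2/np.tan(np.radians(c["fovy"])/2)
    u,v=np.meshgrid(np.arange(w),np.arange(h)); z=c["range_z"]
    P=np.stack([(u-c["cx"])/f*z,(v-c["cy"])/f*z,z],-1)
    X=(P-c["t"])@c["R"]; X[z<=0]=np.nan
    return X
def save(c,n): cv2.imwrite(f"pics/{n}.png",c["frame"][:,:,::-1])
E
python3 - <<'E'
from h import *
for n in ["scene","side"]:
    c=camera(n); save(c,n+"0"); print(n, c["fovy"], (-c["R"].T@c["t"]).round(3))
    np.savez(n+"0.npz",**c)
    for l in ["large_reel_center","small_reel_center","filter_center","adapter_center","cover_center","long_case","short_case","canister_center","battery_center","lens_cap_center"]:
        print(l,[(np.round(d["location"],3).tolist(),round(d["p"],2)) for d in landmark_of(n,l)[:2]])
s=get_state(); print(s["tool_pos"],s["orientation"],s["time"],tips_ahead)
E
```

```text
scene 45.96576646120873 [ 1.04  -0.637  0.63 ]
large_reel_center [([0.405, 0.342, 0.025], 0.89)]
small_reel_center [([0.401, -0.343, 0.02], 0.88)]
filter_center [([0.441, -0.014, 0.006], 0.62)]
adapter_center [([0.43, 0.176, 0.019], 0.94), ([0.416, -0.162, 0.01], 0.39)]
cover_center [([0.416, -0.161, 0.011], 0.85)]
long_case [([0.619, -0.152, 0.0], 0.93)]
short_case [([0.626, 0.162, 0.0], 0.77)]
canister_center [([0.429, 0.255, 0.028], 0.84)]
battery_center [([0.431, 0.091, 0.02], 0.58)]
lens_cap_center [([0.427, -0.076, 0.006], 0.77)]
side 46.68397003456442 [-0.182 -0.654  0.625]
large_reel_center [([0.403, 0.334, 0.021], 0.95), ([0.428, -0.082, 0.003], 0.69)]
small_reel_center [([0.408, -0.337, 0.025], 0.83)]
filter_center [([0.436, -0.014, 0.007], 0.73)]
adapter_center [([0.438, 0.172, 0.016], 0.87)]
cover_center [([0.431, 0.257, 0.026], 0.73), ([0.417, -0.16, 0.012], 0.59)]
long_case [([0.616, -0.147, -0.003], 0.88)]
short_case [([0.623, 0.166, -0.004], 0.84), ([0.619, -0.147, -0.003], 0.7)]
canister_center [([0.429, 0.255, 0.024], 0.55)]
battery_center [([0.428, 0.089, 0.017], 0.82)]
lens_cap_center [([0.432, -0.08, 0.004], 0.55)]
[5.75022137e-01 2.61515572e-05 2.42300739e-01] [[-3.32991766e-05  9.99999998e-01  5.05488023e-05]
 [ 9.99999999e-01  3.32987012e-05  9.40519472e-06]
 [ 9.40351149e-06  5.05491154e-05 -9.99999999e-01]] 1.1 0.011
```

View pics/scene0.png

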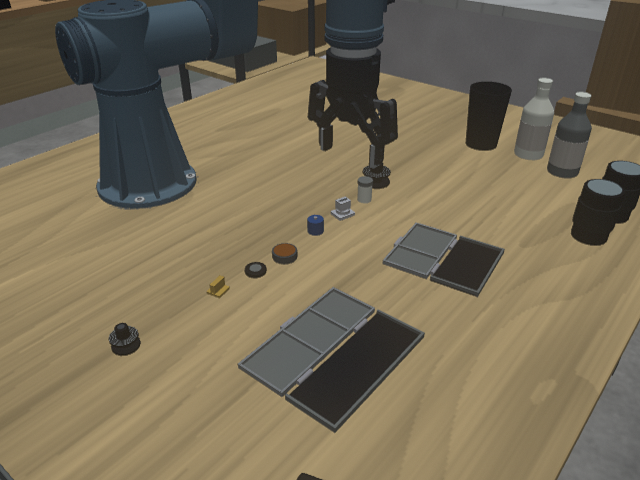

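View pics/side0.png

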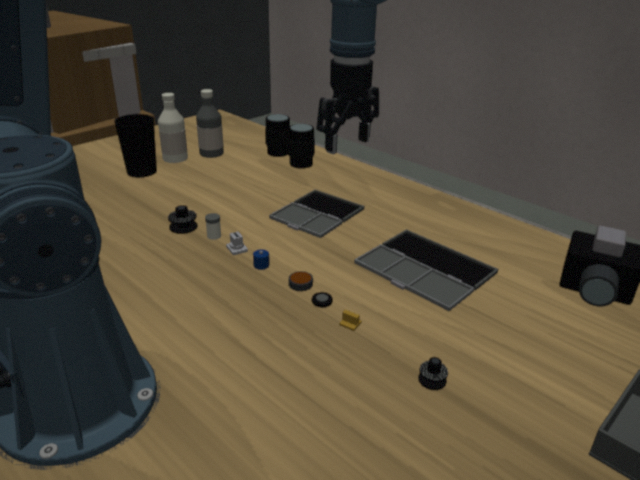

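```bash
cat > m.py <<'E'
from h import *
C={n:dict(np.load(n+"0.npz")) for n in ["scene","side"]}
P={};H={}
for n,c in C.items():
    X=cloud(c); P[n]=X.reshape(-1,3); H[n]=cv2.cvtColor(c["frame"],cv2.COLOR_RGB2HSV).reshape(-1,3)
    q=P[n]; k=(abs(q[:,0]-.5)<.04)&(abs(q[:,1])<.05)&(q[:,2]<.05); print(n,"table z",np.nanmedian(q[k,2]),np.nanstd(q[k,2]))
L=dict(large=(.404,.338,.05),small=(.404,-.34,.04),filter=(.439,-.014,.016),adapter=(.433,.174,.036),cover=(.416,-.161,.024),cap=(.43,-.078,.009),can=(.429,.255,.05),bat=(.43,.09,.034))
for l,(x,y,h) in L.items():
    for n in P:
        q=P[n]; k=(np.hypot(q[:,0]-x,q[:,1]-y)<.042)&(q[:,2]>h-.004)&(q[:,2]<h+.006)
        t=q[k]; r=cv2.minAreaRect((t[:,:2]*1000).astype(np.float32))
        print(l,n,k.sum(),"z",np.median(t[:,2]).round(4),"med",np.median(t[:,:2],0).round(4),"rect",np.round(r[0],1),np.round(r[1],1),round(r[2],1))
for l,(x,y,w) in dict(long=(.618,-.15,.16),short=(.624,.164,.125)).items():
    for n in P:
        q=P[n]; k=(abs(q[:,0]-x-.047)<.12)&(abs(q[:,1]-y)<w)&(q[:,2]<.02)&(H[n][:,1]<70)
        m=k.reshape(480,640).astype(np.uint8); m=cv2.morphologyEx(m,cv2.MORPH_OPEN,np.ones((3,3)))
        t=q[m.ravel()>0]; r=cv2.minAreaRect((t[:,:2]*1000).astype(np.float32)); print(l,n,len(t),np.round(r[0],1),np.round(r[1],1),round(r[2],2), np.round(cv2.boxPoints(r)).tolist())
E
python3 m.py
```

```text
scene table z -0.0008970059707588803 0.002689389245378544
side table z 0.0011576564339732176 0.0013567007914021688
large scene 12 z 0.0482 med [0.4186 0.3332] rect [418.5 336.9] [ 5.5 18.2] 5.2
large side 78 z 0.0509 med [0.403  0.3311] rect [403.7 333.6] [26.7 30.1] 6.1
small scene 111 z 0.0395 med [ 0.409  -0.3424] rect [ 407.7 -341.8] [19.7 20.9] 89.5
small side 119 z 0.0408 med [ 0.403  -0.3439] rect [ 404.6 -343. ] [19.5 18.3] 47.1
filter scene 319 z 0.0154 med [ 0.4426 -0.0151] rect [441. -14.] [47.2 48. ] 80.8
filter side 312 z 0.0174 med [ 0.4355 -0.0164] rect [437.2 -14.4] [47.2 46.7] 72.3
adapter scene 78 z 0.0346 med [0.4348 0.1728] rect [433.9 175.3] [30.  22.4] 71.7
adapter side 82 z 0.0369 med [0.4292 0.17  ] rect [429.9 172.5] [29.4 20.2] 71.3
cover scene 80 z 0.023 med [ 0.4209 -0.1616] rect [ 419.1 -161.6] [13.2 32.3] 12.8
cover side 99 z 0.0244 med [ 0.4154 -0.1647] rect [ 415.8 -163.1] [14.6 29.9] 9.8
cap scene 247 z 0.0081 med [ 0.4329 -0.0821] rect [429.  -69.4] [38.2 61.9] 9.2
cap side 264 z 0.0099 med [ 0.426  -0.0831] rect [432.6 -71. ] [67.4 38.3] 66.6
can scene 101 z 0.0485 med [0.4335 0.2537] rect [432.7 255.1] [30.1 37.3] 36.5
can side 109 z 0.0508 med [0.4276 0.2512] rect [430.  254.4] [34.9 30.3] 53.4
bat scene 21 z 0.0306 med [0.4287 0.0911] rect [429.7  89.8] [29.  19.5] 84.9
bat side 103 z 0.0313 med [0.4259 0.0869] rect [426.4  89.3] [32.4 31.7] 37.2
long scene 13819 [ 658.9 -143.4] [196.1 243.4] 0.43 [[560.0, -22.0], [562.0, -266.0], [758.0, -264.0], [756.0, -21.0]]
long side 4738 [ 659.7 -150.2] [190.7 232.1] 0.24 [[564.0, -35.0], [565.0, -267.0], [755.0, -266.0], [755.0, -34.0]]
short scene 5063 [668.9 178.8] [193.7 176.5] 7.88 [[561.0, 253.0], [585.0, 78.0], [777.0, 105.0], [753.0, 279.0]]
short side 2009 [669.9 170.6] [193.4 156.1] 7.59 [[564.0, 235.0], [584.0, 80.0], [776.0, 106.0], [755.0, 261.0]]
```

```bash
python3 - <<'E'
from h import *
c=camera("wrist"); save(c,"w0"); np.savez("w0.npz",**c); print(c["fovy"],(-c["R"].T@c["t"]).round(3),c["R"].round(2).tolist())
X=cloud(c); print(X[::120,::160].round(3).tolist())
E
```

```text
58.295038298689605 [0.575 0.068 0.373] [[1.0, -0.0, 0.0], [-0.0, -0.96, 0.27], [0.0, -0.27, -0.96]]
[[[0.323, 0.157, -0.001], [0.448, 0.157, -0.001], [0.573, 0.157, -0.001], [0.697, 0.156, 0.002]], [[0.305, 0.066, -0.001], [0.438, 0.066, -0.002], [0.573, 0.066, -0.001], [0.707, 0.066, -0.001]], [[0.284, -0.038, -0.001], [0.434, -0.034, 0.015], [0.572, -0.039, -0.002], [0.713, -0.035, 0.01]], [[0.258, -0.16, -0.002], [0.533, 0.007, 0.274], [0.572, -0.155, 0.007], [0.618, 0.004, 0.269]]]
```

View pics/w0.png

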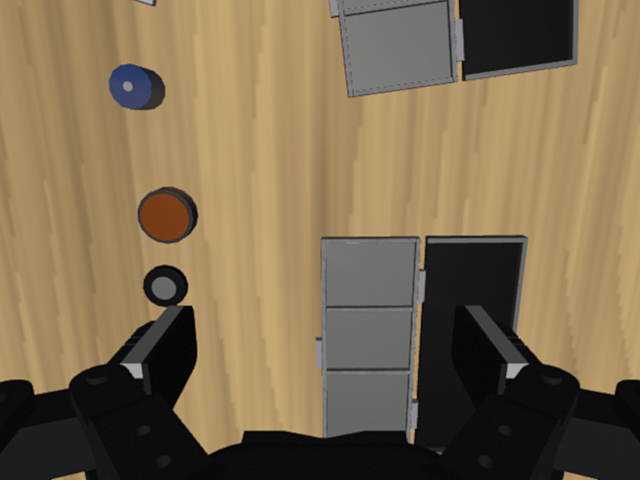

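```bash
cat >> h.py <<'E'
def px(c,u,v,z):
    f=240/np.tan(np.radians(c["fovy"])/2); d=c["R"].T@np.array([(u-c["cx"])/f,(v-c["cy"])/f,1]); o=-c["R"].T@c["t"]
    return (o+d*(z-o[2])/d[2])[:2]*1000
E
python3 - <<'E'
from h import *
c=dict(np.load("w0.npz"))
for n,u,v,z in [("TL",322,238,.01),("TR",420,238,.01),("div1L",324,307,.01),("div1R",412,307,.01),("div2L",325,370,.01),("div2R",410,370,.01),("lidTR",526,237,.01),("BL",327,437,.01),("sBL",348,97,.01),("sBR",457,80,.01),("sDivL",342,13,.01),("sDivR",450,0,.01),("lidBR",578,62,.01),("lidBL",464,80,.01),("filt",166,216,.016),("cap",165,286,.009)]:
    print(n,px(c,u,v,z).round(1))
E
```

```text
TL [574.3 -33.3]
TR [660.2 -33.3]
div1L [576. -99.]
div1R [656.8 -99.1]
div2L [ 576.9 -164.6]
div2R [ 658.4 -164.7]
lidTR [753.1 -32.5]
BL [ 579. -241.]
sBL [595.3  84.3]
sBR [681.9  97.2]
sDivL [589.8 145.5]
sDivR [671.8 154.4]
lidBR [776.1 110.5]
lidBL [687.4  97.2]
filt [441.8 -12.1]
cap [431.9 -78.6]
```

step_arm --plan '[37.4, -19, 9, 0, 37.4, -19, 9, 0, 37.4, -19, 9, 0, 37.4, -19, 9, 0, 37.4, -19, 9, 0, 37.4, -19, 9, 0, 37.4, -19, 9, 0, 37.4, -19, 9, 0, 37.4, -19, 9, 0, 0, 0, 0, 0]' --hand 100

```text
time: 2.4
tool_pos: [0.4021, 0.3383, 0.1605]
orientation: [[-0.004, 1.0, -0.002], [1.0, 0.004, -0.0], [-0.0, -0.002, -1.0]]
contact_force: [-0.5, 0.3, 0.0]
width: 1.005
finger_force: 0.0
```

```bash
cat >> h.py <<'E'
def look(lab,x,y,h,r=.045,pic=None,band=(.004,.006)):
    "x,y guess in m; prints top surface rect in world mm and landmark, and error from TCP in tool axes"
    c=camera("wrist"); s=get_state(); p=np.array(s["tool_pos"])*1000; R=np.array(s["orientation"])
    print("TCP",p.round(1),"yaw of tool y",np.degrees(np.arctan2(R[1,1],R[0,1])).round(2))
    if pic: save(c,pic)
    for d in landmark_of("wrist",lab)[:1]: print("net",np.round(d["location"],4),round(d["p"],2))
    q=cloud(c).reshape(-1,3); k=(np.hypot(q[:,0]-x,q[:,1]-y)<r)&(q[:,2]>h-band[0])&(q[:,2]<h+band[1]); t=q[k]
    if len(t)>5:
        b=cv2.minAreaRect((t[:,:2]*1000).astype(np.float32)); print("top",k.sum(),"z",np.median(t[:,2]).round(4),"med",(np.median(t[:,:2],0)*1000).round(1),"rect",np.round(b[0],1),np.round(b[1],1),round(b[2],1))
        e=R.T@np.array([b[0][0]-p[0],b[0][1]-p[1],0]); print("tool shift to centre",e.round(1))
    return c
E
python3 - <<'E'
from h import *
look("large_reel_center",.404,.337,.05,pic="w1")
E
```

```text
TCP [403.2 337.3 161. ] yaw of tool y 0.16
net [0.3993 0.3367 0.0211] 0.59
top 1690 z 0.0495 med [406.2 337.8] rect [406.1 337.2] [27.2 27.3] 28.8
tool shift to centre [-0.1  3.  -0. ]
```

View pics/w1.png

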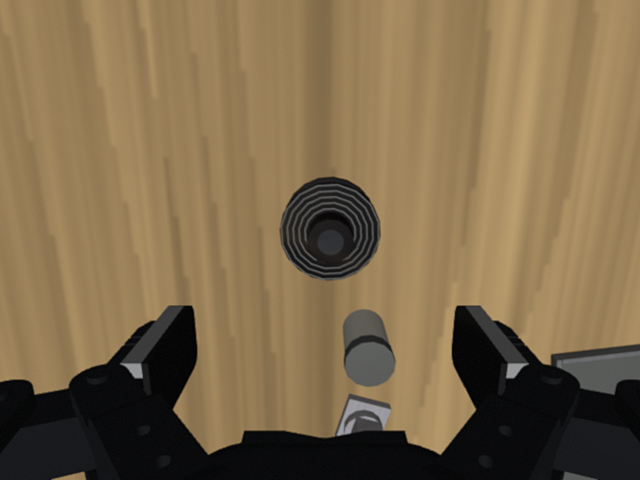

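step_arm --plan '[0, 1, 39, 0, 0, 1, 39, 0, 0, 1, 39, 0, 0, 0, 0, 0, 0, 0, 0, 0]'

```text
time: 3.12
tool_pos: [0.4084, 0.3365, 0.0457]
orientation: [[0.001, 1.0, 0.002], [1.0, -0.001, 0.001], [0.001, 0.002, -1.0]]
contact_force: [-1.3, -0.3, 0.5]
width: 1.001
finger_force: 0.0
```

step_arm --plan '[0, 0, 0, 0, 0, 0, 0, 0, 0, 0, 0, 0, 0, 0, 0, 0, 0, 0, 0, 0, 0, 0, 0, 0]' --hand 0

```text
time: 3.88
tool_pos: [0.4075, 0.337, 0.0452]
orientation: [[-0.0, 1.0, 0.001], [1.0, 0.0, 0.0], [0.0, 0.001, -1.0]]
contact_force: [-1.4, -1.1, 7.0]
width: 0.301
finger_force: 58.7
```

step_arm --plan '[0, 0, -40, 0, 0, 0, -40, 0, -40, 20, 0, 0, -50, 20, 0, 0, -50, 20, 0, 0, -50, 20, 0, 0, -50, 20, 0, 0, -50, 20, 0, 0, -50, 20, 0, 0, 0, 0, 0, 0]'

```text
time: 5.12
tool_pos: [0.5484, -0.0069, 0.1246]
orientation: [[0.005, 1.0, 0.001], [1.0, -0.005, -0.001], [-0.001, 0.001, -1.0]]
contact_force: [-0.7, 1.0, -1.2]
width: 0.296
finger_force: 59.1
```

step_arm --plan '[-50, 20, 0, 0, -50, 20, 0, 0, -50, 20, 0, 0, -50, 10, 0, 0, 0, 0, 0, 0, 0, 0, 0, 0]'

```text
time: 5.88
tool_pos: [0.6164, -0.2018, 0.1237]
orientation: [[-0.0, 1.0, -0.001], [1.0, 0.0, 0.001], [0.001, -0.001, -1.0]]
contact_force: [0.4, -0.2, -0.9]
width: 0.302
finger_force: 59.2
```

```bash
python3 - <<'E'
from h import *
c=look("long_case",.618,-.147,.01,pic="w2"); np.savez("w2.npz",**c)
s=get_state(); print(s["width"],s["finger_force"],s["contact_force"])
E
```

```text
TCP [ 616.5 -201.4  123.8] yaw of tool y 0.07
net [ 6.164e-01 -1.475e-01  6.000e-04] 0.71
top 2153 z 0.0092 med [ 618.7 -163.4] rect [ 617.5 -135.9] [67.7 88.8] 90.0
tool shift to centre [65.5  1.1  0.1]
0.2974899203396142 59.23935949802399 [ 0.20888333  0.91750105 -0.29975631]
```

View pics/w2.png

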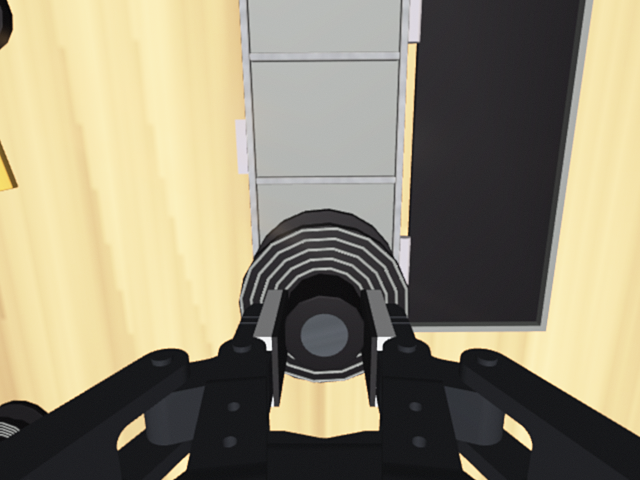

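```bash
python3 - <<'E'
from h import *
c=dict(np.load("w2.npz"))
for n,u,v in [("d1L",250,57),("d1R",399,57),("d2L",256,181),("d2R",394,180),("lidBL",413,329),("lidBR",545,328),("WL0",243,10),("WL1",251,200),("WR0",407,10),("WR1",399,200)]:
    print(n,px(c,u,v,.01).round(1))
E
```

```text
d1L [ 577.9 -102.6]
d1R [ 656.7 -102.6]
d2L [ 578.3 -168.2]
d2R [ 656.9 -167.7]
lidBL [ 672.9 -261.1]
lidBR [ 755.6 -260.4]
WL0 [575.3 -80.1]
WL1 [ 575.  -179.2]
WR0 [659.8 -80.1]
WR1 [ 660.3 -179.2]
```

step_arm --plan '[-12.5, 1, 0, 0, 0, 0, 25, 0, 0, 0, 25, 0, 0, 0, 15, 0, 0, 0, 8, 0, 0, 0, 0, 0, 0, 0, 0, 0]'

```text
time: 6.85
tool_pos: [0.6187, -0.2162, 0.0523]
orientation: [[-0.0, 1.0, 0.001], [1.0, 0.0, -0.001], [-0.001, 0.001, -1.0]]
contact_force: [1.1, 0.3, -1.1]
width: 0.303
finger_force: 59.2
```

step_arm --plan '[1, 0, 1.5, 0, 0, 0, 1, 0, 0, 0, 0, 0]'

```text
time: 7.22
tool_pos: [0.6183, -0.215, 0.0493]
orientation: [[-0.0, 1.0, 0.001], [1.0, 0.0, -0.0], [-0.0, 0.001, -1.0]]
contact_force: [-0.4, 0.3, 2.1]
width: 0.302
finger_force: 59.6
```

Contact starting; release and rise.

step_arm --plan '[0, 0, 0, 0, 0, 0, 0, 0, 0, 0, 0, 0, 0, 0, 0, 0, 0, 0, -30, 0, 0, 0, -40, 0, 0, 0, -40, 0, 0, 0, 0, 0]' --hand 100

```text
time: 8.22
tool_pos: [0.6204, -0.2162, 0.1635]
orientation: [[-0.0, 1.0, 0.007], [1.0, 0.0, -0.004], [-0.004, 0.007, -1.0]]
contact_force: [-0.3, -0.0, -0.3]
width: 1.002
finger_force: 0.0
```

```bash
python3 - <<'E'
from h import *
c=look("large_reel_center",.618,-.214,.054); np.savez("w3.npz",**c);save(c,"w3")
q=cloud(c).reshape(-1,3); k=(abs(q[:,0]-.618)<.038)&(abs(q[:,1]+.214)<.04)&(q[:,2]>.03)&(q[:,2]<.039); t=q[k]
print(len(t),cv2.minEnclosingCircle((t[:,:2]*1000).astype(np.float32)),np.median(t[:,2]),np.polyfit(t[:,0],t[:,2],1),np.polyfit(t[:,1],t[:,2],1))
E
```

```text
TCP [ 619.1 -215.5  160.9] yaw of tool y 0.0
net [ 0.6141 -0.2139  0.0251] 0.7
top 1712 z 0.0535 med [ 619.1 -214. ] rect [ 619.1 -214.6] [27.2 26.8] 89.6
tool shift to centre [ 0.8  0.  -0. ]
5929 ((619.5244140625, -214.70787048339844), 31.990116119384766) 0.03350625823267631 [0.00180458 0.03240267] [-0.00043882  0.03342721]
```

View pics/w3.png

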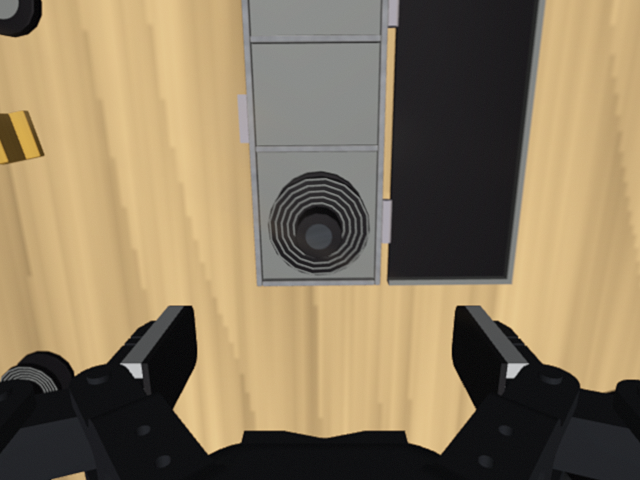

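```bash
python3 - <<'E'
from h import *
c=dict(np.load("w3.npz"))
for n,u,v in [("d1",315,40),("d2L",256,148),("d2R",380,148),("botL",258,285),("botR",381,284),("WL1",247,60),("WL2",255,200),("WR1",386,60),("WR2",381,250)]:
    print(n,px(c,u,v,.01).round(1))
E
```

```text
d1 [ 616.9 -103.1]
d2L [ 578.4 -167.5]
d2R [ 658.7 -167.5]
botL [ 575.7 -262.6]
botR [ 662.8 -262.1]
WL1 [ 575.1 -114.5]
WL2 [ 576.2 -201.6]
WR1 [ 660.5 -114.4]
WR2 [ 661.9 -236.9]
```

step_arm --plan '[33.5, -30, 6, 0, 33.5, -30, 6, 0, 33.5, -30, 6, 0, 33.5, -30, 6, 0, 33.5, -30, 6, 0, 33.5, -29, 6, 0, 0, 0, 0, 0, 0, 0, 0, 0]'

```text
time: 9.32
tool_pos: [0.4391, -0.0141, 0.1223]
orientation: [[-0.0, 1.0, -0.0], [1.0, 0.0, -0.0], [-0.0, -0.0, -1.0]]
contact_force: [0.0, 1.0, 0.7]
width: 1.0
finger_force: 0.0
```

```bash
python3 - <<'E'
from h import *
look("filter_center",.440,-.013,.016)
E
```

```text
TCP [439.6 -14.5 122.7] yaw of tool y -0.02
net [ 0.4346 -0.0097  0.0076] 0.57
top 5162 z 0.016 med [440.4 -11.6] rect [440.4 -12.5] [47.4 47.1] 63.4
tool shift to centre [ 2.   0.7 -0. ]
```

step_arm --plan '[2, 1, 40, 0, 0, 0, 40, 0, 0, 0, 28, 0, 0, 0, 0, 0, 0, 0, 0, 0]'

```text
time: 10.05
tool_pos: [0.4411, -0.0125, 0.0156]
orientation: [[0.001, 1.0, 0.001], [1.0, -0.001, -0.0], [-0.0, 0.001, -1.0]]
contact_force: [-0.4, 0.4, 0.3]
width: 1.0
finger_force: 0.0
```

step_arm --plan '[0, 0, 0, 0, 0, 0, 0, 0, 0, 0, 0, 0, 0, 0, 0, 0, 0, 0, 0, 0, 0, 0, 0, 0]' --hand 0

```text
time: 10.8
tool_pos: [0.4409, -0.0122, 0.0163]
orientation: [[-0.0, 1.0, 0.002], [1.0, 0.0, -0.001], [-0.001, 0.002, -1.0]]
contact_force: [-3.9, 0.2, 11.7]
width: 0.536
finger_force: 59.4
```

step_arm --plan '[0, 0, -40, 0, 0, 0, -40, 0, -24.5, 35.5, 0, 0, -24.5, 35.5, 0, 0, -24.5, 35.5, 0, 0, -24.5, 35.5, 0, 0, -24.5, 35.5, 0, 0, 0, 0, 0, 0, 0, 0, 0, 0]'

```text
time: 11.92
tool_pos: [0.6166, -0.1339, 0.0944]
orientation: [[-0.0, 1.0, -0.001], [1.0, 0.0, 0.001], [0.001, -0.001, -1.0]]
contact_force: [-0.7, -0.2, -1.6]
width: 0.529
finger_force: 61.7
```

```bash
python3 - <<'E'
from h import *
c=look("filter_center",.618,-.134,.096,r=.03); np.savez("w4.npz",**c);save(c,"w4")
q=cloud(c)
m=np.isfinite(q[...,0])
k=(abs(q[...,0]-.618)<.04)&(abs(q[...,1]+.134)<.04)&(q[...,2]>.05)&(q[...,2]<.1); t=q[k];print(len(t),np.median(t,0))
s=get_state();print(s["width"],s["contact_force"])
E
```

```text
TCP [ 616.4 -133.5   94.5] yaw of tool y 0.02
net [ 0.616  -0.1334  0.0865] 0.75
top 14746 z 0.0941 med [ 617.5 -132.3] rect [ 615.2 -133.9] [48.2 54.2] 75.0
tool shift to centre [-0.4 -1.2  0. ]
16444 [ 0.6172082  -0.1299513   0.09396353]
0.529319494700362 [-0.80242412  0.18770354 -1.41826427]
```

View pics/w4.png

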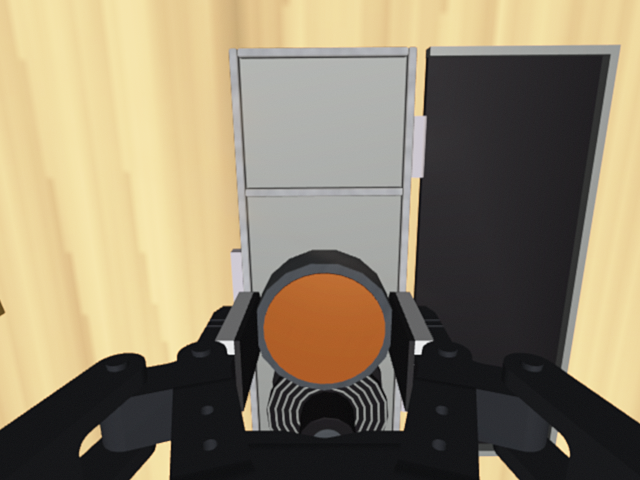

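step_arm --plan '[-1.5, 1, 25, 0, 0, 0, 25, 0, 0, 0, 15, 0, 0, 0, 7, 0, 0, 0, 0, 0, 0, 0, 0, 0]'

```text
time: 12.78
tool_pos: [0.6192, -0.1361, 0.0238]
orientation: [[-0.0, 1.0, 0.001], [1.0, 0.0, -0.001], [-0.001, 0.001, -1.0]]
contact_force: [1.0, 0.3, -0.2]
width: 0.527
finger_force: 61.7
```

step_arm --plan '[0, 0, 2, 0, 0, 0, 1, 0, 0, 0, 0, 0]'

```text
time: 13.15
tool_pos: [0.6188, -0.136, 0.0204]
orientation: [[0.0, 1.0, 0.001], [1.0, -0.0, -0.0], [-0.0, 0.001, -1.0]]
contact_force: [-1.6, 0.8, 2.8]
width: 0.527
finger_force: 62.3
```

step_arm --plan '[0, 0, 0, 0, 0, 0, 0, 0, 0, 0, 0, 0, 0, 0, -6, 0, 0, 0, -30, 0]' --hand 62

```text
time: 13.78
tool_pos: [0.6168, -0.1352, 0.0543]
orientation: [[0.0, 1.0, -0.004], [1.0, -0.0, 0.002], [0.002, -0.004, -1.0]]
contact_force: [-0.1, -0.4, -1.3]
width: 0.622
finger_force: 0.0
```

step_arm --plan '[0, 0, -40, 0, 0, 0, -30, 0, 0, 0, 0, 0, 0, 0, 0, 0]' --hand 100

```text
time: 14.28
tool_pos: [0.618, -0.1357, 0.1251]
orientation: [[0.0, 1.0, -0.001], [1.0, -0.0, 0.0], [0.0, -0.001, -1.0]]
contact_force: [-0.5, -0.2, -0.6]
width: 0.999
finger_force: 0.0
```

```bash
python3 - <<'E'
from h import *
c=look("filter_center",.618,-.135,.020)
np.savez("w5.npz",**c);save(c,"w5")
E
```

```text
TCP [ 617.6 -135.5  124.4] yaw of tool y -0.0
net [ 0.6136 -0.1331  0.0127] 0.67
top 5169 z 0.02 med [ 619.8 -135.4] rect [ 619.9 -136.5] [47.3 47.3] 87.0
tool shift to centre [-1.   2.3 -0. ]
```

View pics/w5.png

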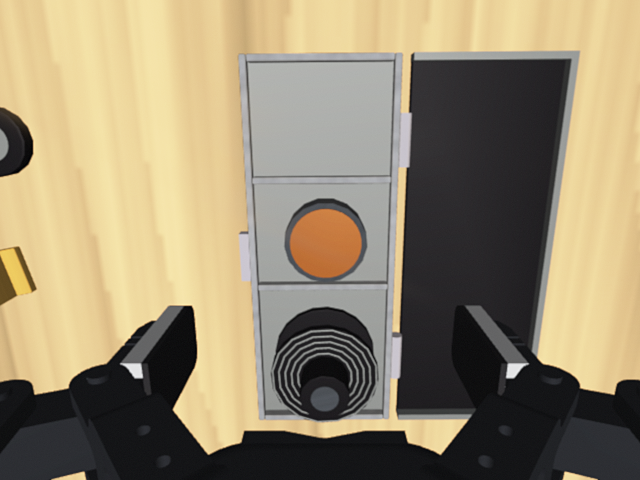

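step_arm --plan '[44.3, -26.5, 0, 0, 44.3, -26.5, 0, 0, 44.3, -26.5, 0, 0, 44.3, -26.5, 0, 0, 44.3, -26.5, 0, 0, 44.3, -26.5, 0, 0, 44.3, -26.5, 0, 9, 0, 0, 0, 9, 0, 0, 0, 0]'

```text
time: 15.5
tool_pos: [0.4321, 0.1746, 0.1249]
orientation: [[0.306, 0.952, -0.002], [0.952, -0.306, -0.0], [-0.001, -0.002, -1.0]]
contact_force: [-0.4, -0.4, 0.3]
width: 1.0
finger_force: 0.0
```

```bash
python3 - <<'E'
from h import *
look("adapter_center",.432,.174,.036)
c=dict(np.load("w5.npz"))
for n,u,v in [("topL",239,54),("topR",402,55),("dL",251,180),("dR",391,179)]: print(n,px(c,u,v,.01).round(1))
E
```

```text
TCP [432.6 174.2 125.1] yaw of tool y -17.8
net [0.4311 0.1758 0.0179] 0.65
top 1754 z 0.0354 med [433.4 176.8] rect [433.1 176.1] [26.4 20. ] 74.5
tool shift to centre [ 1.9 -0.  -0. ]
topL [573.6 -34.9]
topR [660.1 -35.4]
dL [ 576.9 -101.8]
dR [ 657.  -101.2]
```

step_arm --plan '[2, 0, 35, -2.3, 0, 0, 35, 0, 0, 0, 25, 0, 0, 0, 0, 0, 0, 0, 0, 0]'

```text
time: 16.23
tool_pos: [0.4344, 0.1758, 0.0314]
orientation: [[0.27, 0.963, 0.001], [0.963, -0.27, 0.0], [0.0, 0.001, -1.0]]
contact_force: [-0.4, -0.4, 0.3]
width: 1.0
finger_force: 0.0
```

step_arm --plan '[0, 0, 0, 0, 0, 0, 0, 0, 0, 0, 0, 0, 0, 0, 0, 0, 0, 0, 0, 0, 0, 0, 0, 0, 0, 0, 0, 0]' --hand 0

```text
time: 17.1
tool_pos: [0.4342, 0.1762, 0.0313]
orientation: [[0.27, 0.963, 0.001], [0.963, -0.27, 0.0], [0.0, 0.001, -1.0]]
contact_force: [-0.9, -0.1, 6.7]
width: 0.216
finger_force: 59.3
```

step_arm --plan '[0, 0, -40, 0, 0, 0, -40, -8, 0, 0, 0, -7.6, -41, 30.5, 0, 0, -41, 30.5, 0, 0, -41, 30.5, 0, 0, -41, 30.5, 0, 0, -41, 30.5, 0, 0, -41, 30.5, 0, 0, 0, 0, 0, 0]'

```text
time: 18.35
tool_pos: [0.6177, -0.0735, 0.1104]
orientation: [[0.005, 1.0, 0.001], [1.0, -0.005, -0.001], [-0.001, 0.001, -1.0]]
contact_force: [-1.2, -0.1, -0.5]
width: 0.216
finger_force: 59.0
```

```bash
python3 - <<'E'
from h import *
c=look("adapter_center",.617,-.0695,.116,r=.03);np.savez("w6.npz",**c);save(c,"w6")
E
```

```text
TCP [616.2 -71.5 109.9] yaw of tool y -0.24
net [ 0.6148 -0.0738  0.0963] 0.64
top 5462 z 0.1146 med [618.4 -69.6] rect [618.3 -74. ] [27.  45.8] 89.7
tool shift to centre [-2.5  2.2 -0. ]
```

View pics/w6.png

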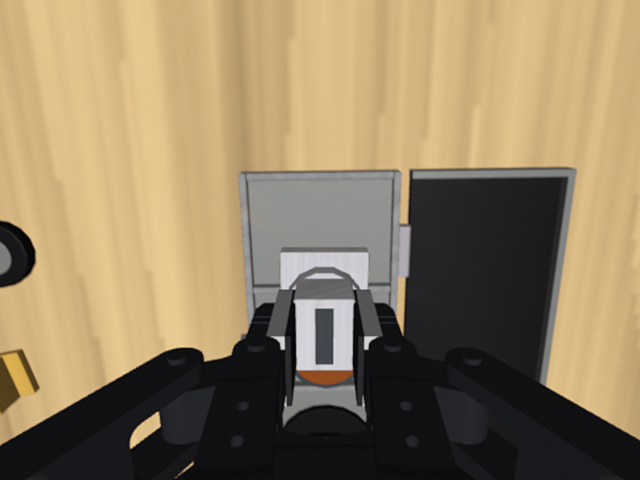

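step_arm --plan '[2.5, 0.5, 25, 0, 0, 0, 25, 0, 0, 0, 15, 0, 0, 0, 7, 0, 0, 0, 0, 0, 0, 0, 0, 0]'

```text
time: 19.2
tool_pos: [0.6174, -0.0678, 0.0398]
orientation: [[0.002, 1.0, 0.002], [1.0, -0.002, -0.0], [-0.0, 0.002, -1.0]]
contact_force: [-0.4, -0.3, -1.0]
width: 0.218
finger_force: 59.0
```

step_arm --plan '[-1, 0, 2.5, 0, 0, 0, 1.5, 0, 0, 0, 0.5, 0, 0, 0, 0, 0]'

```text
time: 19.7
tool_pos: [0.617, -0.069, 0.0354]
orientation: [[0.002, 1.0, 0.0], [1.0, -0.002, -0.0], [-0.0, 0.0, -1.0]]
contact_force: [-2.4, 0.7, 7.3]
width: 0.217
finger_force: 59.9
```

step_arm --plan '[0, 0, 0, 0, 0, 0, 0, 0, 0, 0, 0, 0, 0, 0, -20, 0, 0, 0, -40, 0, 0, 0, -30, 0, 0, 0, 0, 0]' --hand 100

```text
time: 20.58
tool_pos: [0.6193, -0.0694, 0.1291]
orientation: [[0.002, 1.0, 0.007], [1.0, -0.002, -0.002], [-0.002, 0.007, -1.0]]
contact_force: [0.5, -0.2, 0.6]
width: 1.003
finger_force: 0.0
```

```bash
python3 - <<'E'
from h import *
c=look("adapter_center",.617,-.0695,.040)
np.savez("w7.npz",**c);save(c,"w7")
q=cloud(c).reshape(-1,3); k=(abs(q[:,0]-.617)<.03)&(abs(q[:,1]+.069)<.03)&(q[:,2]>.010)&(q[:,2]<.0145); t=q[k]
print(len(t),cv2.minAreaRect((t[:,:2]*1000).astype(np.float32)),np.median(t[:,2]))
E
```

```text
TCP [617.9 -69.1 126.8] yaw of tool y -0.1
net [ 0.6159 -0.0704  0.0215] 0.98
top 1722 z 0.0394 med [618.  -68.7] rect [617.9 -69.3] [19.6 26.3] 0.1
tool shift to centre [-0.3 -0.   0. ]
1357 ((618.10546875, -69.20885467529297), (39.95695114135742, 33.93520736694336), 89.83660888671875) 0.011385071622315664
```

View pics/w7.png

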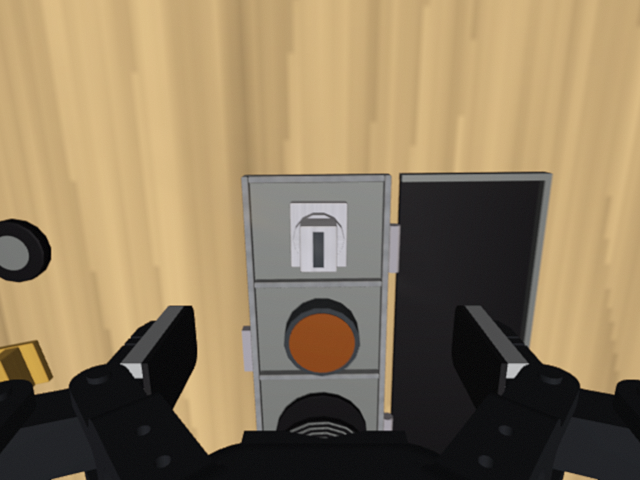

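step_arm --plan '[-45.5, -35.2, 0, 0, -45.5, -35.2, 0, 0, -45.5, -35.2, 0, 0, -45.5, -35.2, 0, 0, -45.5, -35.2, 0, 0, -45.5, -35.2, 0, 0, 0, 0, 0, 0, 0, 0, 0, 0]'

```text
time: 21.68
tool_pos: [0.4046, -0.3405, 0.1233]
orientation: [[0.003, 1.0, -0.001], [1.0, -0.003, 0.002], [0.002, -0.001, -1.0]]
contact_force: [0.0, 0.7, 0.4]
width: 0.998
finger_force: 0.0
```

```bash
python3 - <<'E'
from h import *
c=look("small_reel_center",.406,-.3425,.040)
E
```

```text
TCP [ 405.1 -340.1  123.4] yaw of tool y -0.07
net [ 0.4016 -0.3421  0.0207] 0.75
top 1074 z 0.0395 med [ 406.8 -340.9] rect [ 406.9 -341.3] [19.1 19.3] 25.1
tool shift to centre [-1.3  1.8 -0. ]
```

step_arm --plan '[-1.2, 1.8, 35, 0, 0, 0, 30, 0, 0, 0, 22, 0, 0, 0, 0, 0, 0, 0, 0, 0]'

```text
time: 22.4
tool_pos: [0.4077, -0.3422, 0.038]
orientation: [[0.0, 1.0, 0.001], [1.0, -0.0, -0.001], [-0.001, 0.001, -1.0]]
contact_force: [-0.2, -0.0, 0.3]
width: 1.002
finger_force: 0.0
```

step_arm --plan '[0, 0, 0, 0, 0, 0, 0, 0, 0, 0, 0, 0, 0, 0, 0, 0, 0, 0, 0, 0, 0, 0, 0, 0, 0, 0, 0, 0]' --hand 0

```text
time: 23.28
tool_pos: [0.407, -0.3429, 0.0378]
orientation: [[0.002, 1.0, 0.0], [1.0, -0.002, -0.001], [-0.001, 0.0, -1.0]]
contact_force: [-1.1, 1.7, 6.0]
width: 0.203
finger_force: 58.6
```

step_arm --plan '[0, 0, -40, 0, 0, 0, -45, 0, 40, 16, 0, 0, 49, 19.9, 0, 0, 49, 19.9, 0, 0, 49, 19.9, 0, 0, 49, 19.9, 0, 0, 49, 19.9, 0, 0, 49, 19.9, 0, 0, 0, 0, 0, 0]'

```text
time: 24.52
tool_pos: [0.5433, -0.0056, 0.122]
orientation: [[-0.003, 1.0, -0.0], [1.0, 0.003, 0.001], [0.001, -0.0, -1.0]]
contact_force: [0.1, -1.0, -0.7]
width: 0.204
finger_force: 58.7
```

step_arm --plan '[49, 19.9, 0, 0, 49, 19.9, 0, 0, 49, 19.9, 0, 0, 49, 19.9, 0, 0, 0, 0, 0, -8.3, 0, 0, 0, 0]'

```text
time: 25.28
tool_pos: [0.6224, 0.1865, 0.1215]
orientation: [[-0.142, 0.99, -0.001], [0.99, 0.142, -0.001], [-0.0, -0.001, -1.0]]
contact_force: [-0.2, -0.3, -0.2]
width: 0.199
finger_force: 58.8
```

```bash
python3 - <<'E'
from h import *
c=look("short_case",.626,.165,.01);np.savez("w8.npz",**c);save(c,"w8")
E
```

```text
TCP [622.4 186.  121.7] yaw of tool y 8.01
top 948 z 0.0088 med [587.6 160.9] rect [625.1 169.5] [89.9 46.3] 12.7
tool shift to centre [-16.8   0.3   0. ]
```

View pics/w8.png

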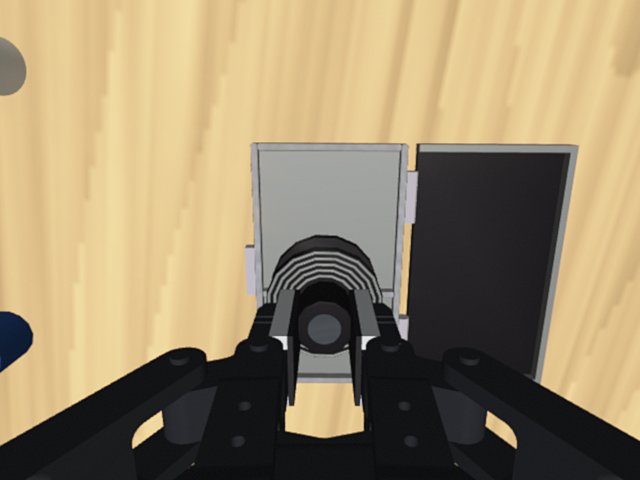

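```bash
python3 - <<'E'
from h import *
c=dict(np.load("w8.npz")); s=get_state(); R=np.array(s["orientation"]);p=np.array(s["tool_pos"])*1000
for n,u,v in [("TL",252,145),("TR",407,145),("dL",262,292),("dR",396,291),("BR",397,380),("BL",272,380),("LT",577,146),("LB",542,381)]:
    w=px(c,u,v,.01); print(n,w.round(1),(R[:2,:2].T@(w-p[:2])).round(1))
E
```

```text
TL [576.1 233.9] [ 54.  -39.2]
TR [660.8 246. ] [54.3 46.3]
dL [590.6 147.8] [-33.2 -36.8]
dR [670.9 159.9] [-32.4  44.4]
BR [683.   99.4] [-94.  48.]
BL [603.3  88. ] [-94.2 -32.6]
LT [753.9 258.8] [ 54.  140.3]
LB [775.8 111.8] [-94.5 141.6]
```

step_arm --plan '[9.5, 3.8, 25, 0, 0, 0, 25, 0, 0, 0, 20, 0, 0, 0, 6, 0, 0, 0, 0, 0, 0, 0, 0, 0]'

```text
time: 26.12
tool_pos: [0.6261, 0.197, 0.0475]
orientation: [[-0.142, 0.99, 0.002], [0.99, 0.142, 0.0], [-0.0, 0.002, -1.0]]
contact_force: [0.1, 0.3, 0.4]
width: 0.2
finger_force: 58.8
```

step_arm --plan '[0, -1, 4, 0, 0, 0, 1, 0, 0, 0, 0.5, 0, 0, 0, 0, 0]'

```text
time: 26.62
tool_pos: [0.6243, 0.197, 0.0418]
orientation: [[-0.143, 0.99, 0.0], [0.99, 0.143, -0.0], [-0.0, 0.0, -1.0]]
contact_force: [-2.9, -0.6, 6.5]
width: 0.199
finger_force: 59.4
```

step_arm --plan '[0, 0, 0, 0, 0, 0, 0, 0, 0, 0, 0, 0, 0, 0, -20, 0, 0, 0, -40, 0, 0, 0, -40, 0, 0, 0, 0, 0]' --hand 100

```text
time: 27.5
tool_pos: [0.6275, 0.1974, 0.1471]
orientation: [[-0.143, 0.99, 0.01], [0.99, 0.143, 0.001], [-0.0, 0.01, -1.0]]
contact_force: [0.2, -0.2, 0.4]
width: 1.0
finger_force: 0.0
```

```bash
python3 - <<'E'
from h import *
c=look("small_reel_center",.624,.197,.044);np.savez("w9.npz",**c);save(c,"w9")
q=cloud(c).reshape(-1,3); k=(abs(q[:,0]-.624)<.03)&(abs(q[:,1]-.197)<.03)&(q[:,2]>.022)&(q[:,2]<.03); t=q[k]
print(len(t),cv2.minEnclosingCircle((t[:,:2]*1000).astype(np.float32)),np.median(t[:,2]))
E
```

```text
TCP [625.9 197.1 144.4] yaw of tool y 8.2
net [0.6221 0.1998 0.0277] 0.7
top 921 z 0.0435 med [625.1 198.8] rect [625.2 198.2] [19.3 19.4] 1.2
tool shift to centre [ 1.1 -0.6 -0. ]
2850 ((625.1380004882812, 198.2505340576172), 21.984359741210938) 0.025600652233600252
```

View pics/w9.png

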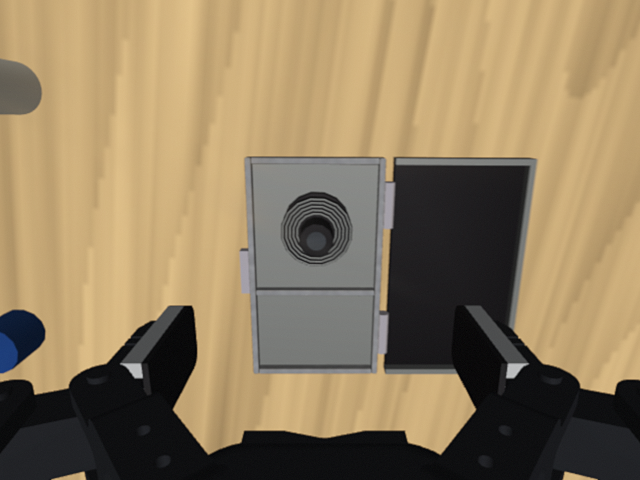

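```bash
python3 - <<'E'
from h import *
c=dict(np.load("w9.npz")); P=lambda u,v:px(c,u,v,.01)
TL,TR,BL,BR=P(246,157),P(385,157),P(254,373),P(378,373)
dL,dR=P(251,291),P(380,290)
for n,w in zip("TL TR BL BR dL dR".split(),(TL,TR,BL,BR,dL,dR)): print(n,w.round(1))
o=(TL+TR+BL+BR)/4; ux=(TR-TL+BR-BL); ux/=np.hypot(*ux); uy=np.array([-ux[1],ux[0]])
print("o",o,"yaw",np.degrees(np.arctan2(ux[1],ux[0])),"side yaw",np.degrees(np.arctan2(*(BL+BR-TL-TR)*[1,-1])))
print("sizes",np.hypot(*(TR-TL)),np.hypot(*(TL-BL)),"div y",(dL+dR-2*o)/2@uy)
print("reel local",[(np.array([625.1,198.2])-o)@ux,(np.array([625.1,198.2])-o)@uy],"narrow",o-44*uy)
E
```

```text
TL [575.9 235.3]
TR [660.4 247.3]
BL [595.7  85.8]
BR [682.8  97.7]
dL [587.5 147.7]
dR [673.  160.3]
o [628.69121695 166.53442269] yaw 7.9441621762680255 side yaw 8.02907701674962
sizes 85.40968886687764 150.72725952645717 div y -12.665627059407297
reel local [np.float64(0.8196821499687973), np.float64(31.858024835749838)] narrow [634.77236743 122.95668057]
```

step_arm --plan '[-40.7, -32.2, 3, 0, -40.7, -32.2, 3, 0, -40.7, -32.2, 3, 0, -40.7, -32.2, 3, 0, -40.7, -32.2, 3, 0, -40.7, -32.2, 3, 0, -40.7, -32.2, 3, 0, -40.7, -32.2, 3, 0, 0, 0, 0, -2, 0, 0, 0, 0]'

```text
time: 28.85
tool_pos: [0.4152, -0.1617, 0.1162]
orientation: [[-0.176, 0.984, -0.001], [0.984, 0.176, 0.001], [0.001, -0.001, -1.0]]
contact_force: [0.6, -0.1, -0.6]
width: 1.003
finger_force: 0.0
```

```bash
python3 - <<'E'
from h import *
c=look("cover_center",.417,-.162,.024)
E
```

```text
TCP [ 415.5 -161.3  116.3] yaw of tool y 10.2
net [ 0.4196 -0.1645  0.0134] 0.6
top 984 z 0.0233 med [ 418.5 -160.1] rect [ 418.5 -161. ] [ 9.8 30.4] 10.7
tool shift to centre [-0.3  2.9 -0. ]
```

step_arm --plan '[0, 3, 35, -0.5, 0, 0, 35, 0, 0, 0, 26, 0, 0, 0, 0, 0, 0, 0, 0, 0]'

```text
time: 29.58
tool_pos: [0.4194, -0.1612, 0.0215]
orientation: [[-0.187, 0.982, 0.001], [0.982, 0.187, -0.0], [-0.001, 0.001, -1.0]]
contact_force: [-0.6, 0.5, -0.7]
width: 0.999
finger_force: 0.0
```

step_arm --plan '[0, 0, 0, 0, 0, 0, 0, 0, 0, 0, 0, 0, 0, 0, 0, 0, 0, 0, 0, 0, 0, 0, 0, 0, 0, 0, 0, 0, 0, 0, 0, 0]' --hand 0

```text
time: 30.58
tool_pos: [0.4188, -0.1618, 0.0212]
orientation: [[-0.186, 0.983, 0.0], [0.983, 0.186, -0.0], [-0.0, 0.0, -1.0]]
contact_force: [-2.0, 0.9, 5.2]
width: 0.098
finger_force: 61.0
```

step_arm --plan '[0, 0, -40, 0, 0, 0, -40, 2.7, 35.9, 36.1, 0, 0, 35.9, 36.1, 0, 0, 35.9, 36.1, 0, 0, 35.9, 36.1, 0, 0, 35.9, 36.1, 0, 0, 35.9, 36.1, 0, 0, 35.9, 36.1, 0, 0, 0, 0, 0, 0]'

```text
time: 31.82
tool_pos: [0.6349, 0.1254, 0.1001]
orientation: [[-0.143, 0.99, 0.0], [0.99, 0.143, 0.001], [0.001, 0.0, -1.0]]
contact_force: [-0.5, -0.4, -0.2]
width: 0.094
finger_force: 60.3
```

step_arm --plan '[0, 0, 0, 0]'

```text
time: 31.95
tool_pos: [0.633, 0.1224, 0.0998]
orientation: [[-0.14, 0.99, -0.002], [0.99, 0.14, -0.0], [-0.0, -0.002, -1.0]]
contact_force: [-0.8, -0.2, -0.8]
width: 0.096
finger_force: 60.3
```

```bash
python3 - <<'E'
from h import *
c=look("cover_center",.6345,.1225,.104,r=.03);save(c,"w10");np.savez("w10.npz",**c)
E
```

```text
TCP [632.9 121.8 100. ] yaw of tool y 7.98
net [0.6364 0.1228 0.0908] 0.97
top 3288 z 0.1022 med [633.5 128.1] rect [636.1 125.5] [30.  29.9] 40.9
tool shift to centre [ 3.2  3.6 -0. ]
```

View pics/w10.png

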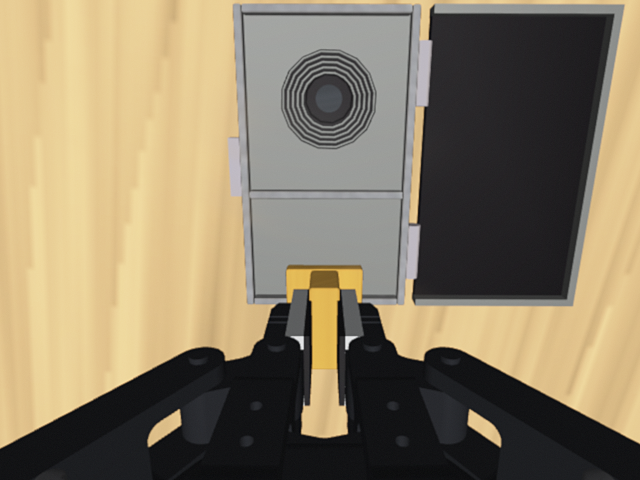

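```bash
python3 - <<'E'
from h import *
c=dict(np.load("w10.npz")); s=get_state(); R=np.array(s["orientation"]);p=np.array(s["tool_pos"])*1000
for n,u,v in [("dL",247,194),("dR",403,194),("BL",248,303),("BR",403,303),("TL",234,6),("TR",420,6)]:
    w=px(c,u,v,.01); print(n,w.round(1),(R[:2,:2].T@(w-p[:2])).round(1))
E
```

```text
dL [589.9 146.5] [ 30.8 -39.3]
dR [669.9 157.8] [30.9 41.5]
BL [596.   85.6] [-30.4 -41.6]
BR [681.4  97.6] [-30.3  44.6]
TL [575.8 233.3] [118.7 -41.2]
TR [661.1 245.4] [118.8  44.9]
```

step_arm --plan '[1, 1.5, 25, 0, 0, 0, 25, 0, 0, 0, 16, 0, 0, 0, 5, 0, 0, 0, 0, 0, 0, 0, 0, 0]'

```text
time: 32.8
tool_pos: [0.636, 0.1236, 0.0309]
orientation: [[-0.139, 0.99, 0.002], [0.99, 0.139, -0.0], [-0.0, 0.002, -1.0]]
contact_force: [-0.2, 0.2, -0.3]
width: 0.098
finger_force: 60.3
```

step_arm --plan '[0, 0, 4, 0, 0, 0, 1.5, 0, 0, 0, 0.5, 0, 0, 0, 0, 0]'

```text
time: 33.3
tool_pos: [0.6355, 0.1237, 0.0252]
orientation: [[-0.139, 0.99, 0.0], [0.99, 0.139, -0.0], [-0.0, 0.0, -1.0]]
contact_force: [-4.2, -1.7, 8.6]
width: 0.096
finger_force: 61.5
```

step_arm --plan '[0, 0, 0, 0, 0, 0, 0, 0, 0, 0, 0, 0, 0, 0, -20, 0, 0, 0, -40, 0, 0, 0, -40, 0, 0, 0, 0, 0]' --hand 40

```text
time: 34.17
tool_pos: [0.6386, 0.1237, 0.13]
orientation: [[-0.139, 0.99, 0.01], [0.99, 0.139, 0.0], [-0.001, 0.01, -1.0]]
contact_force: [0.2, 0.0, -1.2]
width: 0.401
finger_force: 0.0
```

step_arm --plan '[-20, -20, -40, 0, -40, -20, -20, 0, -40, -20, -20, 0, -40, -20, 0, 0, 0, 0, 0, 0]' --hand 100

```text
time: 34.8
tool_pos: [0.5747, -0.0287, 0.2042]
orientation: [[-0.135, 0.991, -0.0], [0.991, 0.135, -0.001], [-0.001, -0.0, -1.0]]
contact_force: [0.3, 1.0, 0.4]
width: 0.999
finger_force: 0.0
```

```bash
python3 - <<'E'
from h import *
c=look("cover_center",.6355,.1237,.028)
save(c,"w11")
q=cloud(c).reshape(-1,3); k=(abs(q[:,0]-.6355)<.028)&(abs(q[:,1]-.1237)<.022)&(q[:,2]>.0075)&(q[:,2]<.013); t=q[k]
print(len(t),cv2.minAreaRect((t[:,:2]*1000).astype(np.float32)) if len(t) else 0)
for n in ["scene"]:
    camera(n)
    for l in ["canister_center","battery_center","lens_cap_center","filter_center","adapter_center","large_reel_center","small_reel_center","cover_center"]: print(l,[(np.round(d["location"],3).tolist(),round(d["p"],2)) for d in landmark_of(n,l)[:1]])
E
```

```text
TCP [575.  -27.2 203.9] yaw of tool y 7.85
net [0.6384 0.1214 0.0161] 0.6
top 372 z 0.0274 med [637.5 115.7] rect [638.  115.9] [10.5 13.1] 6.7
tool shift to centre [133.2  81.9   0. ]
622 ((637.6778564453125, 118.02875518798828), (28.672636032104492, 17.42534637451172), 8.172941207885742)
canister_center [([0.43, 0.258, 0.026], 0.68)]
battery_center [([0.431, 0.091, 0.018], 0.79)]
lens_cap_center [([0.428, -0.077, 0.005], 0.57)]
filter_center [([0.627, -0.137, 0.011], 0.75)]
adapter_center [([0.615, -0.072, 0.02], 0.76)]
large_reel_center [([0.62, -0.218, 0.031], 0.62)]
small_reel_center [([0.62, 0.194, 0.022], 0.61)]
cover_center [([0.634, 0.127, 0.013], 0.64)]
```

View pics/w11.png

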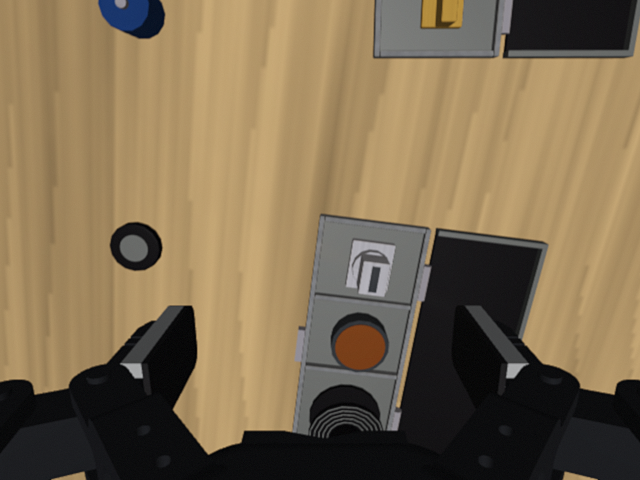

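```bash
python3 -c "
from plant import *
print(job_done())"
```

```text
the job is handed in; nothing more can be done
None
```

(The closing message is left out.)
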